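# Sort a kit beam with the sprung tongs

## Task

Take the sprung tongs from their stand and use them, not the bare gripper, to pick the straight beam out of the black tub. Lower it with the tongs into the free half of the white tray that already holds straight beams, so that it lies flat on the tray's floor and is let go there rather than dropped in. Then stand the tongs back upright in their stand and let go; leave the other parts in the tub and everything else on the table where they are.

Things in the scene. Friction and masses are not known exactly. Their poses are not given: they have to be found in the camera images.
- tongs: Sprung steel tongs with black grip pads, upright on their tips in the stand, bow up. Origin: midway between the tips' lower ends; z runs up to the bow, y is the way the two arms close (one arm each side). 149 mm tall, 20 mm wide (x), 70 g. The bow on top is 18 x 36 x 6 mm; the arms hinge on it 142 mm up, 16 mm either side; they are 69 mm wide over the relaxed tips
- tongs_grip (a point): middle between the black grip pads, 95 mm above the tongs' origin: squeeze here, along the tongs' y. Pads 20 mm (x) by 26 mm tall; over them the relaxed tongs measure about 54 mm, 57 mm at the lower edges. Squeezed to 46 mm (about 3 N) they can be carried, tip gap about 36 mm. They meet the 16 mm beam at about 38 mm (5 N); 20 N then gives about 5 N at the tips. Let go, they spring open
- tongs_left (a joint): how far the tongs' arms are squeezed, rad: 0 relaxed (tip gap 61 mm), about 0.15 on the 16 mm beam, 0.2 the most. Both arms move alike
- stand: Fixed grey stand of the tongs: an open pocket, inside 28 mm (x) by 86 mm (y), rim 58 mm high, floor 4 mm thick, on a base 70 x 120 mm. Origin: centre of the underside, z up. The tongs stand on the pocket's floor, centred, their y along the stand's y (either way round)
- tub: Fixed black open tub, outside 190 mm (x) by 280 mm (y), 65 mm high with a lip 10 mm wide round the rim; walls and floor 4 mm. Origin: centre of the underside
- beam: The straight beam to be sorted: grey plastic, 90 mm long (x), 16 mm wide (y), 20 mm high (z), with a row of black holes, lying on the tub's floor. Origin: centre of its underside. 28 to 56 g
- wheel: Wheel with black tyre, 54 mm across, 20 mm high, lying flat in the tub, near its +y end; stays in the tub. Origin: centre of the underside
- angle: Grey L-shaped piece 72 x 52 mm, 20 mm high, lying in the tub near its -y end; stays in the tub. Origin: about its middle, at the underside
- tray_beams: Fixed white tray, outside 130 mm (x) by 150 mm (y), 35 mm high, walls and floor 4 mm. Its +y half holds three straight beams like the one wanted, fastened, up to 44 mm high, from y = 33 mm outwards; its -y half is free. Origin: centre of the underside
- tray_beams_free (a point): centre of the free half of that tray, on its floor: 28 mm to -y of the tray's origin, 4 mm up. The free room is 122 mm (along the tray's x) by 85 mm; its axes are the tray's
- tray_wheels: Fixed white tray of the same make whose +y half holds three wheels: not the one wanted. Origin: centre of the underside
- buggy: wheeled robot buggy, about 110 x 70 x 93 mm, on the table: leave alone
- hub: white controller box 90 x 60 x 34 mm on the table: leave alone
- long_beam: long grey beam 144 x 16 x 20 mm on the table: leave alone
- spare_wheel: wheel 68 mm across, 26 mm high, on the table: leave alone
- screwdriver: screwdriver lying on the table: leave alone
Things that resemble listed ones, but are neither listed nor needed, are in the scene too. There is more than one size of the tongs; the job needs the smaller.

How it is judged:
By the outcome, as a careful person would: the job done as asked, in the order asked, and still so for the second after the job is handed in, with the robot touching nothing.
It also fails if it takes over 64 s, if anything falls off the work surface, if the arm or the gripper's body presses on something with over 40 N, if the wrist force passes 120 N, or if a joint passes its speed limit or range.

## Robot

A 6-joint arm with a two-finger parallel gripper is mounted at the origin on the work surface. World frame = base frame: x ahead of the robot, y to its left, z up, the work surface at z = 0. Lengths are in mm, angles in rad, forces in N, time in s.
With the tool pointing down it reaches from about 350 to 775 mm from the base axis. Payload 7.3 kg.
Tool frame: the origin (TCP) lies at the very end of the fingers, on their centre line; the grasp point (between the pads) lies 19 mm behind it; x points along the fingers, z is the direction in which the jaws open and shut, and the axes are right-handed (so a half turn about x gives the same grasp; the last joint's range is limited). The gripper opens to 92 mm and grips with 3 to 60 N. Pads are 19 mm wide; open, the fingers measure 130 mm over their backs; the gripper's body (75 mm by 190 mm) begins 47 mm behind the grasp point.
Start: joints at [-1.443, 0.342, 1.524, -0, 1.275, -0.146], TCP at [141.978, -505.457, 226.741] pointing down, gripper open.
Joint ranges: [-2.53, 2.53], [-0.77, 2.02], [0.04, 2.7], [-1, 4.14], [0.28, 2.66], [-3.11, 3.11]. Speed limits (rad/s): [2.57, 2.57, 3.14, 3.14, 3.14, 3.14].

## Interface

Orientations are given as [roll, pitch, yaw] about the fixed x, y, z axes, in that order (R = Rz(yaw) Ry(pitch) Rx(roll)).
In Python, from plant import * gives the robot as it stands.
- The arm moves only by the tool carry_out, never from a script. Its argument "rows" is a list of rows, each a list of 4 numbers: the shift along the world's x, y, z in mm, then the turn about the world's z in degrees. In form: [[x, y, z, twist], ...]. A call has 1 to 20 rows; each row is the pose to reach, as a shift and turn from the pose measured when the call began; what a row does not reach only later rows make up. A row lasts 1/12 s, in which the tool goes at most 41.7 mm and 7.16 degrees, less where a joint would pass 70% of its speed; a pose out of reach is approached as far as the arm can. A call with a gripper value outside its range is refused whole. "hand" is the finger opening in mm, from 0 to 91.8, set as the call begins (left out, the last holds). The fingers move at their own pace and stop on an object; the grip force is fixed at half the most. Time passes only in rows, so rows that repeat a pose let the fingers close. It gives the time, the measured TCP pose, the force and the opening at its end, in the units of the state.
- get_obs(): the state, without advancing time (a new reading comes with each control period).
- capture(name): name is "scene" or "top" or "wrist"; returns the picture (400x640x3 uint8, red, green, blue); there is no depth.
- camera_info(name): a dict with "camera_matrix" (3x3 intrinsics, pixels), "dist" ([k1, k2, p1, p2, k3] as OpenCV has them; the pictures are not rectified), "pose" (4x4, takes a point from camera to world coordinates); the wrist camera has in their place "mount" (4x4, takes a point from camera to tool coordinates, whose origin is the TCP and whose axes are the tool frame's). Camera axes: x right, y down, z forward; pixel columns grow to the right and rows downward; lengths in mm; the calibration is good to about 2 mm. A picture is of the moment at which its call begins: read the wrist's pose just before it. camera_info takes no time and is no camera call.
- close_job(): hands the job in, once; it reports no verdict.
The state is a dict: "time": time; "joint_positions": joint angles; "dq": joint speeds; "tau": joint torques, N m; "tool_pos": TCP position; "tcp_rot": TCP orientation; "contact_force": force on the tool from outside, world axes, zero at the start; "moment": the same for the moment, N m; "grip_width": finger opening in mm.
Only numpy, scipy, OpenCV 4.12 (cv2) and the standard library are available. Lean on these libraries where they do the work, as an engineer would, in place of code of your own. Each camera call takes 0.05 s, during which the arm holds its last target. There are 200 camera calls.

## Working session

There is one attempt and no reset: what is moved stays moved. The work goes in short steps, Python scripts to look and compute and a tool call to move; the robot and the scene stay as the last step left them, time stands still between calls to the robot, and variables do not carry over. Pictures are saved under pics/ and viewed, about 8 in all and at most 12, crops included, and the job is handed in when it is done.

Besides the shell and the picture viewer there is one more tool, called after "Request:" as name(argument=value, ...) on one line, values as JSON. carry_out: Moves the arm, as the interface text tells. Its arguments: {"type":"object","properties":{"rows":{"type":"array"},"hand":{"type":"number"}},"required":["rows"]}

```bash
ls; mkdir -p pics
cat > h.py <<'E'
from plant import *
import numpy as np, cv2
from scipy.spatial.transform import Rotation as R
def cam(name,o=None):
    c=camera_info(name); K=np.array(c["camera_matrix"],float); d=np.array(c["dist"],float)
    if "pose" in c: P=np.array(c["pose"],float)
    else:
        T=np.eye(4); T[:3,:3]=R.from_euler("xyz",o["tcp_rot"]).as_matrix(); T[:3,3]=o["tool_pos"]; P=T@np.array(c["mount"],float)
    return K,d,P
def ray(c,uv,z):
    K,d,P=c; n=cv2.undistortPoints(np.array(uv,float).reshape(-1,1,2),K,d).reshape(-1,2)
    v=np.c_[n,np.ones(len(n))]@P[:3,:3].T; o=P[:3,3]
    return o+v*((z-o[2])/v[:,2])[:,None]
def proj(c,p):
    K,d,P=c; I=np.linalg.inv(P)
    return cv2.projectPoints(np.array(p,float).reshape(-1,1,3),cv2.Rodrigues(I[:3,:3])[0],I[:3,3],K,d)[0].reshape(-1,2)
def save(n,f,s=1.25): cv2.imwrite("pics/"+f,cv2.cvtColor(cv2.resize(n,None,fx=s,fy=s,interpolation=cv2.INTER_CUBIC),cv2.COLOR_RGB2BGR))
E
python3 - <<'E'
from h import *
o=get_obs(); print({k:np.round(v,3) for k,v in o.items()})
for n in("scene","top"):
    im=capture(n); np.save(n+".npy",im); save(im,n+".png"); c=cam(n); print(n,c[0].round(0).tolist(),c[1],c[2].round(3).tolist())
print(camera_info("wrist")["mount"])
E
```

```text
pics
{'time': np.float64(0.0), 'joint_positions': array([-1.443,  0.343,  1.525, -0.   ,  1.275, -0.146]), 'dq': array([ 0.001, -0.   , -0.   , -0.001,  0.001,  0.001]), 'tau': array([ 1.0000e-03, -4.3124e+01, -2.4422e+01,  7.2000e-02,  5.6000e-02,
       -0.0000e+00]), 'tool_pos': array([ 141.911, -505.033,  226.053]), 'tcp_rot': array([3.008, 1.569, 1.711]), 'contact_force': array([-0.264,  0.15 ,  0.877]), 'moment': array([-0.014, -0.035, -0.046]), 'grip_width': np.float64(91.543)}
scene [[459.0, 0.0, 321.0], [0.0, 459.0, 202.0], [0.0, 0.0, 1.0]] [0.02216167 0.         0.         0.         0.        ] [[-0.757, 0.45, -0.473, 1198.55], [0.653, 0.509, -0.561, 703.159], [-0.012, -0.734, -0.68, 1026.773], [0.0, 0.0, 0.0, 1.0]]
top [[519.0, 0.0, 318.0], [0.0, 519.0, 197.0], [0.0, 0.0, 1.0]] [0.01043537 0.         0.         0.         0.        ] [[0.023, -0.997, 0.075, 443.997], [-1.0, -0.024, -0.017, -37.369], [0.019, -0.074, -0.997, 1526.972], [0.0, 0.0, 0.0, 1.0]]
[[-1.04605564e-03 -2.72749297e-01  9.62084574e-01 -1.57341832e+02]
 [-1.23852486e-03 -9.62084009e-01 -2.72750484e-01  7.32679625e+01]
 [ 9.99998686e-01 -1.47687784e-03  6.68586621e-04  3.64383663e-01]
 [ 0.00000000e+00  0.00000000e+00  0.00000000e+00  1.00000000e+00]]
```

View pics/top.png

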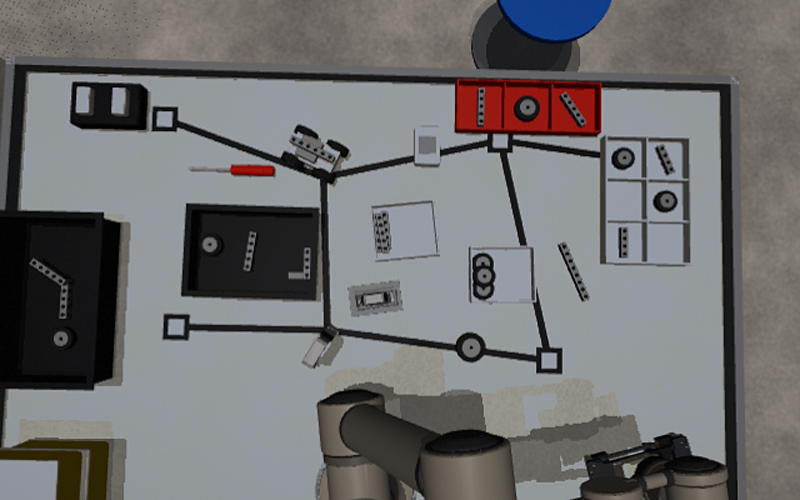

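View pics/scene.png

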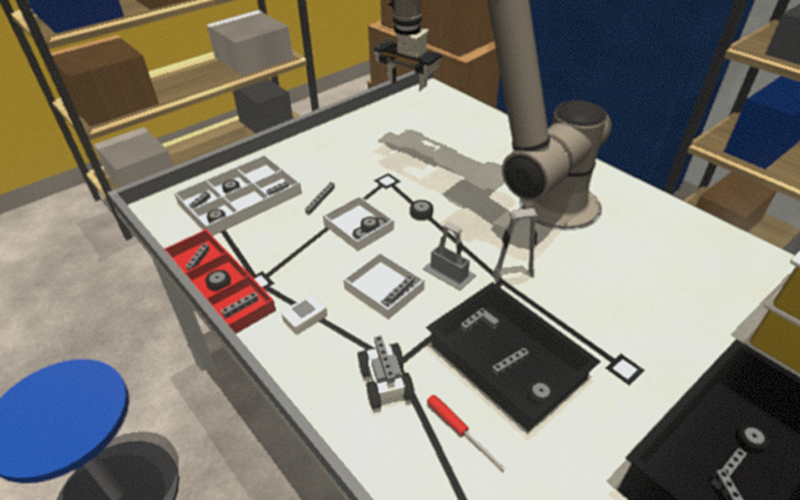

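Seen in the top picture: the tub with the wheel at +y is at (250,250), its beam at (249,251). The beam tray is at (405,231), the wheel tray at (502,275), and the stand with tongs at (376,299). A second, larger pair of tongs stands without a stand at about (320,347). The second black tub at (60,300) is a lookalike off the table.

Run:
```python
from h import *
c=cam("top"); s=1/1.25
def r(n,uv,z): print(n,ray(c,np.array(uv)*s,z)[:,:2].round(0).tolist())
r("stand base",[(349,286),(401,282),(402,311),(351,316)],3)
r("bigtongs",[(332,332),(308,364)],150)
r("bigtongs lo",[(332,332),(308,364)],0)
r("tubrim",[(187,205),(319,208),(317,299),(183,296)],65)
r("beam",[(252,234),(247,269)],24)
r("tray",[(372,207),(436,202),(439,257),(376,261)],35)
K=cam("scene"); print(ray(K,np.array([(523,212),(452,228)])*s,150).round(0).tolist(), ray(K,np.array([(500,275),(531,275)])*s,0).round(0).tolist())
o=get_obs(); M=R.from_euler("xyz",o["tcp_rot"]).as_matrix(); print(M.round(3))
t=np.load("top.npy"); sc=np.load("scene.npy")
a=cv2.resize(t[215:310,220:350],None,fx=3,fy=3,interpolation=2); b=cv2.resize(sc[150:245,310:440],None,fx=3,fy=3,interpolation=2)
save(np.hstack([a,b]),"crop.png",1)
```

```text
stand base [[462.0, 49.0], [474.0, -72.0], [407.0, -76.0], [392.0, 43.0]]
bigtongs [[363.0, 74.0], [296.0, 122.0]]
bigtongs lo [[354.0, 86.0], [279.0, 139.0]]
tubrim [[635.0, 415.0], [636.0, 119.0], [431.0, 117.0], [431.0, 415.0]]
beam [[577.0, 276.0], [496.0, 284.0]]
tray [[645.0, -1.0], [661.0, -149.0], [533.0, -158.0], [521.0, -13.0]]
[[272.0, 65.0, 150.0], [443.0, -6.0, 150.0]] [[351.0, 83.0, 0.0], [293.0, 135.0, 0.0]]
[[-0.     0.963  0.27 ]
 [ 0.001  0.27  -0.963]
 [-1.     0.    -0.001]]
```

View pics/crop.png

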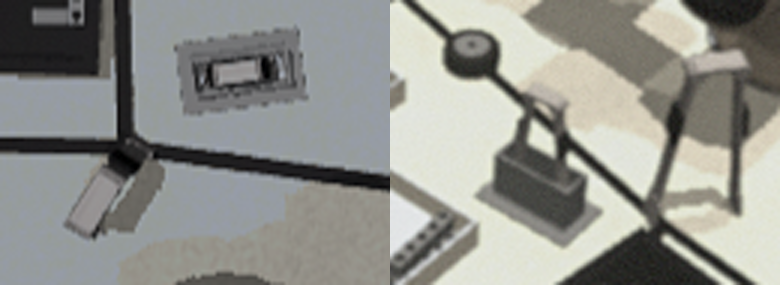

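Crop: the shorter tongs, in the stand at left-crop (238,70), are the ones wanted. The pair at (95,200) has no stand and is clearly taller. Moving over the stand for a close look.

Request:
carry_out(rows=[[15,25,5,-1],[36,60,10,-2],[57,95,10,-3],[78,130,10,-4],[99,165,10,-5],[120,200,10,-6],[141,235,10,-7],[162,270,10,-8],[183,305,10,-9],[204,340,10,-9],[225,375,10,-9],[246,410,10,-9],[267,445,10,-9],[282,472,10,-9],[290,487,10,-9],[292,491,10,-9],[292,491,10,-9],[292,491,10,-9]], hand=91)

```text
time: 1.6
tool_pos: [433.4, -14.5, 235.9]
tcp_rot: [-2.557, 1.569, 2.272]
contact_force: [-0.1, 0.2, 0.6]
grip_width: 90.6
```

Run:
```python
from h import *
o=get_obs(); im=capture("wrist"); np.savez("w1.npz",im=im,p=o["tool_pos"],r=o["tcp_rot"]); print(o["time"],o["tool_pos"],o["tcp_rot"],np.degrees(np.arctan2(*(-R.from_euler("xyz",o["tcp_rot"]).as_matrix()[:2,2]*[1,-1]))))
save(im,"w1.png")
c=cam("wrist",o); print(c[0].round(0).tolist(), proj(c,[o["tool_pos"]]), c[2].round(2).tolist())
```

```text
1.6 [433.44570725 -14.53988014 235.87087426] [-2.55716951  1.5694022   2.27231231] -173.29110040181692
[[276.0, 0.0, 324.0], [0.0, 276.0, 200.0], [0.0, 0.0, 1.0]] [[323.2906487  244.94539598]] [[0.12, -0.96, -0.27, 506.46], [-0.99, -0.11, -0.03, -6.55], [-0.0, 0.27, -0.96, 393.16], [0.0, 0.0, 0.0, 1.0]]
```

View pics/w1.png

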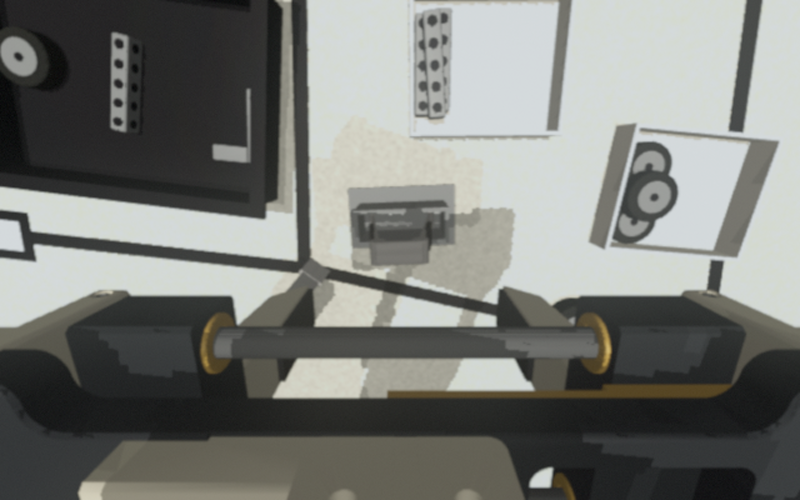

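The wrist picture shows the stand at (402,215), bow top at (400,251), beam in the tub at (122,82), and beam tray at (490,70). I'll take an enlarged crop to refine the stand and tongs.

Run:
```python
from h import *
im=np.load("w1.npz")["im"]
save(im[140:220,268:378],"c1.png",7)
```

```text
(no output)
```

View pics/c1.png

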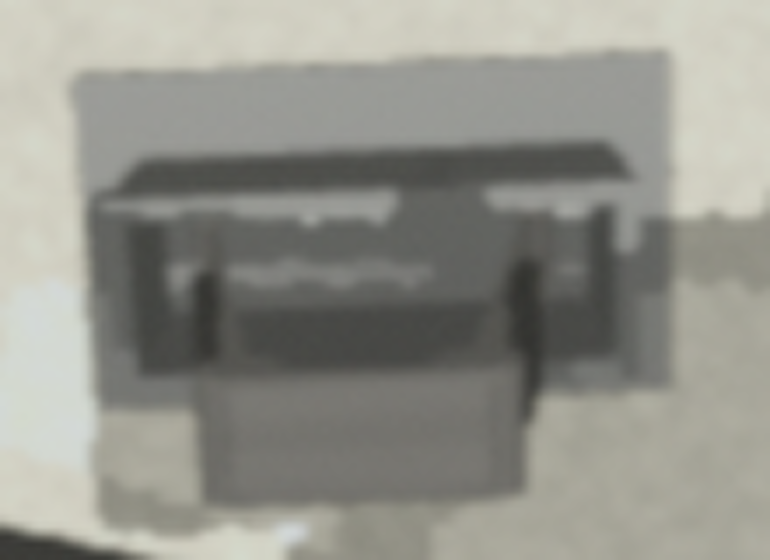

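```bash
cat >> h.py <<'E'
def wload(f):
    w=np.load(f); return w["im"],cam("wrist",{"tool_pos":w["p"],"tcp_rot":w["r"]})
def cr(pts,s,x0,y0): return (np.array(pts,float)+.5)/s-.5+[x0,y0]
E
python3 - <<'E'
from h import *
im,c=wload("w1.npz")
def ang(a,b): d=b-a; return np.degrees(np.arctan2(d[1],d[0])).round(1)
B=ray(c,cr([(75,72),(668,50),(670,388)],7,268,140),5)   # base top approx
print("base",B.round(1).tolist(),"centre",((B[0]+B[2])/2).round(1),ang(B[1],B[0])-90,np.linalg.norm(B[0]-B[1]),np.linalg.norm(B[1]-B[2]))
W=ray(c,cr([(203,378),(525,365),(525,493),(203,505)],7,268,140),153)
print("bow",W.round(1).tolist(),W.mean(0).round(1),ang(W[2],W[3])-90,np.linalg.norm(W[3]-W[2]),np.linalg.norm(W[1]-W[2]))
Rm=ray(c,cr([(92,203),(632,180)],7,268,140),58); print("rim",Rm.round(1).tolist(),ang(Rm[1],Rm[0])-90)
v=1/1.25
b=ray(c,np.array([(111,34),(127,34),(129,132),(112,131)])*v,24); print("beam",b.round(1).tolist(),b.mean(0).round(1),ang(b[3],b[0]),ang(b[2],b[1]))
t=ray(c,np.array([(409,137),(562,134)])*v,35); print("tray -x edge",t.round(1).tolist(),ang(t[1],t[0])-90)
q=proj(c,[W.mean(0)]); K=cam("top")
b=ray(K,cr([(207,62),(262,57),(262,80),(211,86)],3,220,215),153); print("bow top cam",b.round(1).tolist(),b.mean(0))
# large bow two-view
P=[]
for n,uv in(("top",cr([(95,200)],3,220,215)),("scene",cr([(718-390,62)],3,310,150))):
    k=cam(n); a=ray(k,uv,0)[0]; P.append((k[2][:3,3],a-k[2][:3,3]))
A=np.c_[P[0][1],-P[1][1]]; s=np.linalg.lstsq(A,P[1][0]-P[0][0],rcond=None)[0]; print("big bow",P[0][0]+s[0]*P[0][1],P[1][0]+s[1]*P[1][1])
E
```

```text
base [[462.1, 52.4, 5.0], [479.9, -63.9, 5.0], [411.6, -74.9, 5.0]] centre [436.8 -11.3   5. ] 8.700000000000003 117.65523055685527 69.236577515961
bow [[442.1, 10.9, 153.0], [448.6, -29.9, 153.0], [431.6, -32.3, 153.0], [425.1, 9.3, 153.0]] [436.9 -10.5 153. ] 8.900000000000006 42.10295082714343 17.215820387274395
rim [[445.9, 39.8, 58.0], [460.8, -53.3, 58.0]] 9.099999999999994
beam [[581.6, 282.4, 24.0], [583.4, 267.3, 24.0], [494.1, 274.3, 24.0], [493.1, 291.3, 24.0]] [538.  278.8  24. ] -5.7 -4.4
tray -x edge [[521.5, -8.6, 35.0], [541.8, -158.1, 35.0]] 7.700000000000003
bow top cam [[443.8, 15.4, 153.0], [449.2, -32.8, 153.0], [429.1, -33.3, 153.0], [422.8, 11.3, 153.0]] [436.22520208  -9.86470636 153.        ]
big bow [325.79091304 104.6981954  199.58626955] [325.83352193 104.64863988 199.57717135]
```

Request:
carry_out(rows=[[3.5,4,-10,2],[3.5,4,-30,2],[3.5,4,-55,2],[3.5,4,-80,2],[3.5,4,-105,2],[3.5,4,-125,2],[3.5,4,-138,2],[3.5,4,-143,2],[3.5,4,-145,2],[3.5,4,-145,2],[3.5,4,-145,2]], hand=91)

```text
time: 2.57
tool_pos: [437.4, -11.5, 91.8]
tcp_rot: [2.067, 1.57, 0.646]
contact_force: [-0.2, -0.1, -0.7]
grip_width: 91.1
```

Request:
carry_out(rows=[[0,0,0,0],[0,0,0,0],[0,0,0,0],[0,0,0,0],[0,0,0,0],[0,0,0,0],[0,0,0,0],[0,0,0,0]], hand=45)

```text
time: 3.23
tool_pos: [437.5, -11.6, 91.8]
tcp_rot: [1.822, 1.57, 0.401]
contact_force: [-0.4, -0.6, -1.0]
grip_width: 45.8
```

Run:
```python
from h import *
o=get_obs(); im=capture("wrist"); np.savez("w2.npz",im=im,p=o["tool_pos"],r=o["tcp_rot"]); print({k:np.round(o[k],3) for k in("time","tool_pos","contact_force","moment","grip_width")})
save(im[100:400],"w2.png",1.25)
```

```text
{'time': np.float64(3.233), 'tool_pos': array([437.53 , -11.551,  91.825]), 'contact_force': array([-0.404, -0.582, -0.981]), 'moment': array([-0.151, -0.083, -0.036]), 'grip_width': np.float64(45.839)}
```

View pics/w2.png

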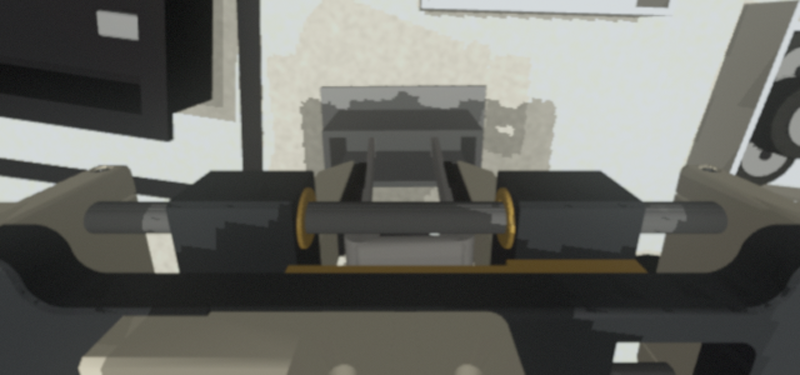

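The tongs are held between the fingers, with the arms seen at (370,155) and (440,155), and the opening is 45.8. Lifting, then moving over the tub.

Request:
carry_out(rows=[[0,0,4,0],[0,0,15,0],[0,0,35,0],[0,0,60,0],[0,0,85,0],[0,0,105,0],[0,0,115,0],[0,0,120,0],[0,0,120,0]])

```text
time: 4.03
tool_pos: [437.8, -11.6, 212.7]
tcp_rot: [1.496, 1.568, 0.075]
contact_force: [-0.1, 0.1, -1.1]
grip_width: 45.2
```

Request:
carry_out(rows=[[2,8,0,0],[8,25,0,-1],[16,50,0,-2],[27,80,0,-4],[38,110,0,-6],[50,145,0,-8],[62,180,0,-10],[73,210,0,-12],[84,240,0,-13],[93,267,0,-14],[98,283,0,-14],[100,289,0,-14],[100.5,290.5,0,-14],[100.5,290.5,0,-14],[100.5,290.5,0,-14]])

```text
time: 5.28
tool_pos: [537.9, 278.0, 212.3]
tcp_rot: [1.025, 1.569, -0.641]
contact_force: [-0.2, 0.4, -0.9]
grip_width: 45.1
```

Run:
```python
from h import *
o=get_obs(); im=capture("wrist"); np.savez("w3.npz",im=im,p=o["tool_pos"],r=o["tcp_rot"]); print({k:np.round(o[k],3) for k in("time","tool_pos","contact_force","moment","grip_width")})
M=R.from_euler("xyz",o["tcp_rot"]).as_matrix(); print(M.round(3))
save(im[20:240,200:440],"w3.png",3.2)
c=cam("wrist",o); print(proj(c,[o["tool_pos"],o["tool_pos"]-[0,0,87]]))
```

```text
{'time': np.float64(5.283), 'tool_pos': array([537.917, 277.975, 212.305]), 'contact_force': array([-0.221,  0.41 , -0.86 ]), 'moment': array([ 0.025, -0.017, -0.007]), 'grip_width': np.float64(45.121)}
[[ 0.002  0.996 -0.095]
 [-0.001 -0.095 -0.996]
 [-1.     0.002  0.001]]
[[323.2562766  245.13140153]
 [323.33445339 204.97140971]]
```

View pics/w3.png

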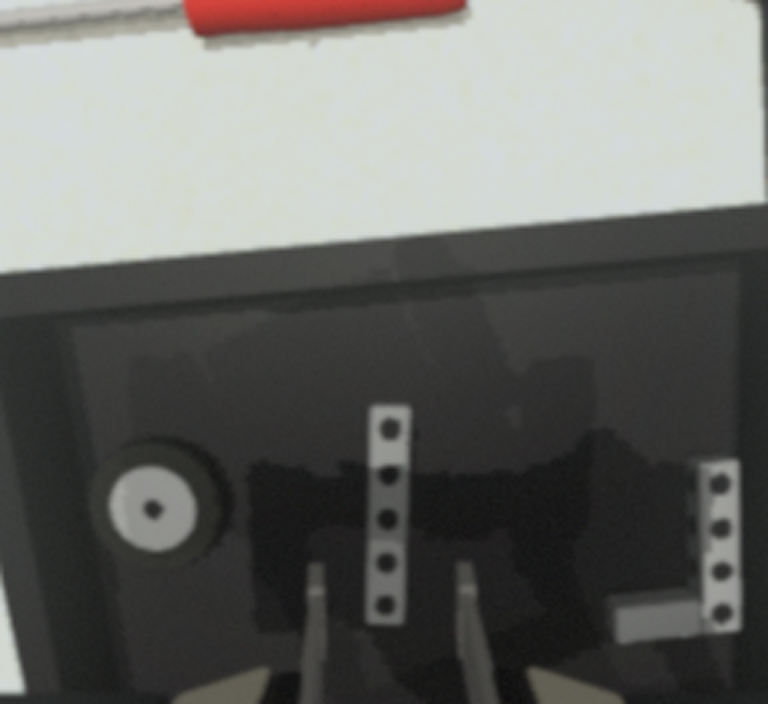

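Between the tips at (316,568) and (465,568) lies the beam, holes from (390,429) to (385,605); the wheel and angle are well clear.

Run:
```python
from h import *
im,c=wload("w3.npz")
h=ray(c,cr([(390,429),(385,605),(371,405),(410,405),(404,625),(366,625)],3.2,200,20),24); print(h.round(1).tolist(), "ctr",(h[:2].mean(0)).round(1),h[2:].mean(0).round(1))
d=h[0]-h[1]; print("yaw",np.degrees(np.arctan2(d[1],d[0])))
t=ray(c,cr([(316,568),(465,568)],3.2,200,20),126); print("tips",t.round(1).tolist(),t.mean(0).round(1),np.linalg.norm(t[0]-t[1]))
w=ray(c,cr([(152,507),(100,507),(205,507),(610,620),(700,465)],3.2,200,20),20);print(w.round(0).tolist())
```

```text
[[574.1, 276.8, 24.0], [503.1, 285.9, 24.0], [583.9, 283.2, 24.0], [582.5, 268.2, 24.0], [493.7, 278.9, 24.0], [495.2, 294.5, 24.0]] ctr [538.6 281.3  24. ] [538.8 281.2  24. ]
yaw -7.282526567649913
tips [[547.7, 299.9, 126.0], [543.6, 257.5, 126.0]] [545.7 278.7 126. ] 42.57871368384495
[[552.0, 375.0, 20.0], [554.0, 396.0, 20.0], [550.0, 354.0, 20.0], [486.0, 193.0, 20.0], [548.0, 156.0, 20.0]]
```

Request:
carry_out(rows=[[1,3,0,-2],[1,3,-5,-2],[1,3,-20,-2],[1,3,-45,-2],[1,3,-70,-2],[1,3,-90,-2],[1,3,-103,-2],[1,3,-110,-2],[1,3,-114,-2],[1,3,-116,-2],[1,3,-116,-2],[1,3,-116,-2]])

```text
time: 6.33
tool_pos: [539.6, 280.9, 97.6]
tcp_rot: [1.577, 1.567, -0.124]
contact_force: [0.4, -0.1, -0.3]
grip_width: 44.9
```

Run:
```python
from h import *
o=get_obs(); im=capture("wrist"); np.savez("w4.npz",im=im,p=o["tool_pos"],r=o["tcp_rot"]); print({k:np.round(o[k],3) for k in("time","tool_pos","contact_force","moment","grip_width")})
save(im[60:240,230:420],"w4.png",3.2)
```

```text
{'time': np.float64(6.333), 'tool_pos': array([539.604, 280.913,  97.564]), 'contact_force': array([ 0.381, -0.11 , -0.328]), 'moment': array([-0.022,  0.013, -0.006]), 'grip_width': np.float64(44.924)}
```

View pics/w4.png

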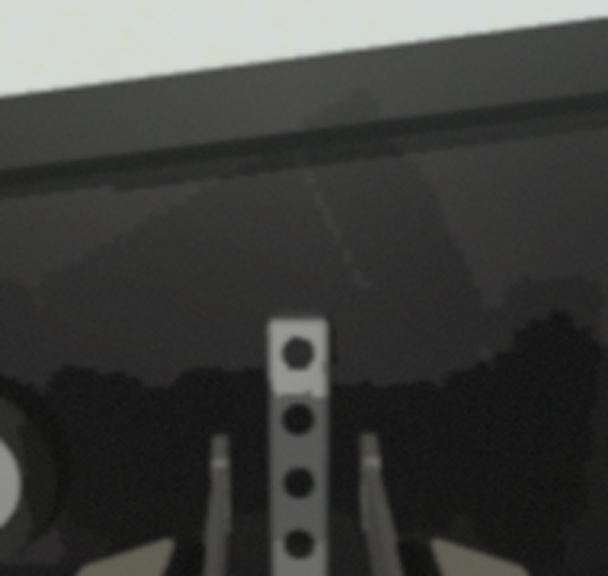

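The beam is centred: tips at (221,450) and (370,450), beam between them at x≈298. Squeezing.

Request:
carry_out(rows=[[0,0,-1,0],[0,0,-1,0],[0,0,-1,0],[0,0,-1,0],[0,0,-1,0],[0,0,-1,0],[0,0,-1,0],[0,0,-1,0]], hand=30)

```text
time: 7.05
tool_pos: [540.1, 281.3, 97.3]
tcp_rot: [1.757, 1.566, 0.056]
contact_force: [0.2, 1.0, 5.2]
grip_width: 37.2
```

Request:
carry_out(rows=[[0,0,3,0],[0,0,8,0],[0,0,16,0],[0,0,28,0],[0,0,45,0],[0,0,62,0],[0,0,80,0],[0,0,98,0],[0,0,110,0],[0,0,116,0],[0,0,117,0],[0,0,117,0]])

```text
time: 8.05
tool_pos: [539.9, 281.2, 214.2]
tcp_rot: [1.722, 1.566, 0.021]
contact_force: [-0.0, -0.1, -1.8]
grip_width: 37.8
```

Run:
```python
from h import *
o=get_obs(); im=capture("wrist"); np.savez("w5.npz",im=im,p=o["tool_pos"],r=o["tcp_rot"]); print({k:np.round(o[k],3) for k in("time","tool_pos","contact_force","moment","grip_width")})
save(im[20:240,200:440],"w5.png",3)
```

```text
{'time': np.float64(8.05), 'tool_pos': array([539.898, 281.162, 214.156]), 'contact_force': array([-0.039, -0.084, -1.776]), 'moment': array([ 0.031, -0.005,  0.017]), 'grip_width': np.float64(37.81)}
```

View pics/w5.png

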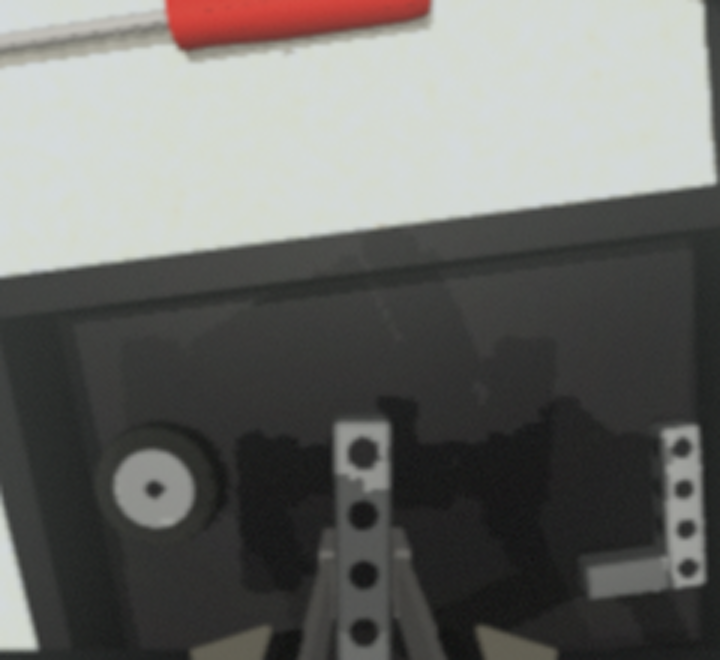

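The beam is held at (363,450–640), with the tips either side at (325,540) and (400,540). The wheel and angle did not move. Moving over the tray.

Request:
carry_out(rows=[[1,-6,0,0],[3,-18,0,1],[6,-38,0,2],[10,-65,0,3],[15,-97,0,4],[20,-130,0,5],[25,-163,0,6],[30,-196,0,8],[35,-229,0,10],[40,-262,0,12],[45,-295,0,13],[50,-325,0,14],[55,-350,0,15],[58,-368,0,15],[60,-378,0,15],[60,-382,0,15],[60,-383,0,15],[60,-383,0,15],[60,-383,0,15]])

```text
time: 9.68
tool_pos: [599.5, -100.7, 213.4]
tcp_rot: [1.77, 1.567, 0.332]
contact_force: [-0.2, 0.0, -1.6]
grip_width: 37.3
```

Run:
```python
from h import *
o=get_obs(); im=capture("wrist"); np.savez("w6.npz",im=im,p=o["tool_pos"],r=o["tcp_rot"]); print({k:np.round(o[k],3) for k in("time","tool_pos","contact_force","moment","grip_width")})
M=R.from_euler("xyz",o["tcp_rot"]).as_matrix(); print(M[:,2].round(3))
save(im[20:240,190:450],"w6.png",3)
```

```text
{'time': np.float64(9.683), 'tool_pos': array([ 599.467, -100.733,  213.404]), 'contact_force': array([-0.209,  0.034, -1.566]), 'moment': array([ 0.046, -0.055,  0.022]), 'grip_width': np.float64(37.333)}
[ 0.133 -0.991 -0.001]
```

View pics/w6.png

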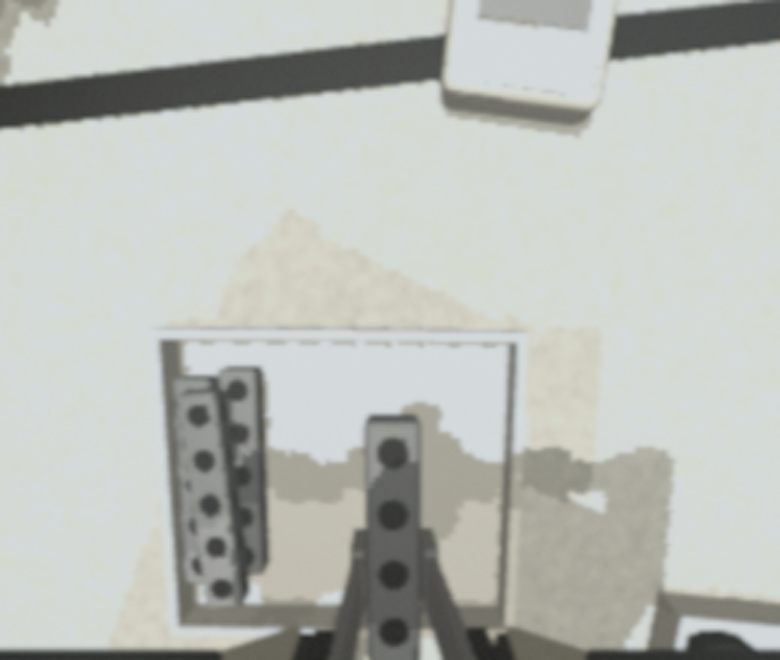

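Run:
```python
from h import *
im,c=wload("w6.npz")
t=ray(c,cr([(160,330),(524,332),(505,627),(178,627)],3,190,20),35); print(t.round(1).tolist(),"ctr",t.mean(0).round(1),[np.linalg.norm(t[i]-t[(i+1)%4]).round(1) for i in range(4)])
d=t[0]-t[1];print("yaw",np.degrees(np.arctan2(d[1],d[0]))-90)
for z in(140,146,150,155):
    h=ray(c,cr([(392,453),(392,632)],3,190,20),z); e=ray(c,cr([(366,422),(419,422)],3,190,20),z)
    d=h[0]-h[1]; print(z,h.round(1).tolist(),np.linalg.norm(d).round(1),np.degrees(np.arctan2(d[1],d[0])).round(1),e.round(1).tolist(),np.linalg.norm(e[0]-e[1]).round(1))
```

```text
[[651.9, 2.2, 35.0], [669.9, -139.9, 35.0], [546.5, -152.8, 35.0], [527.9, -12.2, 35.0]] ctr [599.1 -75.7  35. ] [np.float64(143.2), np.float64(124.1), np.float64(141.9), np.float64(124.9)]
yaw 7.235699948282942
140 [[633.1, -93.6, 140.0], [579.6, -100.5, 140.0]] 53.9 7.3 [[640.7, -85.3, 140.0], [642.7, -100.0, 140.0]] 14.8
146 [[634.1, -93.6, 146.0], [582.0, -100.3, 146.0]] 52.5 7.3 [[641.5, -85.5, 146.0], [643.4, -99.7, 146.0]] 14.4
150 [[634.7, -93.5, 150.0], [583.6, -100.1, 150.0]] 51.6 7.3 [[642.1, -85.6, 150.0], [643.9, -99.6, 150.0]] 14.1
155 [[635.6, -93.5, 155.0], [585.6, -99.9, 155.0]] 50.4 7.3 [[642.7, -85.7, 155.0], [644.6, -99.4, 155.0]] 13.8
```

Request:
carry_out(rows=[[3,-4,0,0],[3,-4,-8,0],[3,-4,-25,0],[3,-4,-45,0],[3,-4,-65,0],[3,-4,-83,0],[3,-4,-97,0],[3,-4,-106,0],[3,-4,-111,0],[3,-4,-113,0],[3,-4,-114,0],[3,-4,-114,0]])

```text
time: 10.73
tool_pos: [603.0, -104.8, 100.1]
tcp_rot: [1.581, 1.566, 0.144]
contact_force: [-0.0, 1.0, -0.0]
grip_width: 37.6
```

Request:
carry_out(rows=[[0,0,-0.5,0],[0,0,-1,0],[0,0,-1,0],[0,0,-1,0]])

```text
time: 11.07
tool_pos: [603.1, -104.8, 99.5]
tcp_rot: [1.533, 1.565, 0.095]
contact_force: [-0.4, -0.1, -1.0]
grip_width: 37.8
```

Request:
carry_out(rows=[[0,0,-0.5,0],[0,0,-1,0],[0,0,-1.5,0],[0,0,-1.5,0]])

```text
time: 11.4
tool_pos: [603.0, -104.8, 97.8]
tcp_rot: [1.547, 1.566, 0.11]
contact_force: [0.4, 0.0, -0.6]
grip_width: 37.2
```

Request:
carry_out(rows=[[0,0,-0.5,0],[0,0,-0.8,0],[0,0,-0.8,0],[0,0,-0.8,0]])

```text
time: 11.73
tool_pos: [603.2, -104.8, 97.3]
tcp_rot: [1.518, 1.565, 0.08]
contact_force: [-0.4, 0.0, 2.0]
grip_width: 37.8
```

Run:
```python
from h import *
o=get_obs(); im=capture("wrist"); np.savez("w7.npz",im=im,p=o["tool_pos"],r=o["tcp_rot"]); print({k:np.round(o[k],3) for k in("time","tool_pos","contact_force","moment","grip_width")})
save(im[40:240,190:450],"w7.png",3)
```

```text
{'time': np.float64(11.733), 'tool_pos': array([ 603.171, -104.813,   97.314]), 'contact_force': array([-0.376,  0.015,  2.031]), 'moment': array([0.108, 0.064, 0.056]), 'grip_width': np.float64(37.803)}
```

View pics/w7.png

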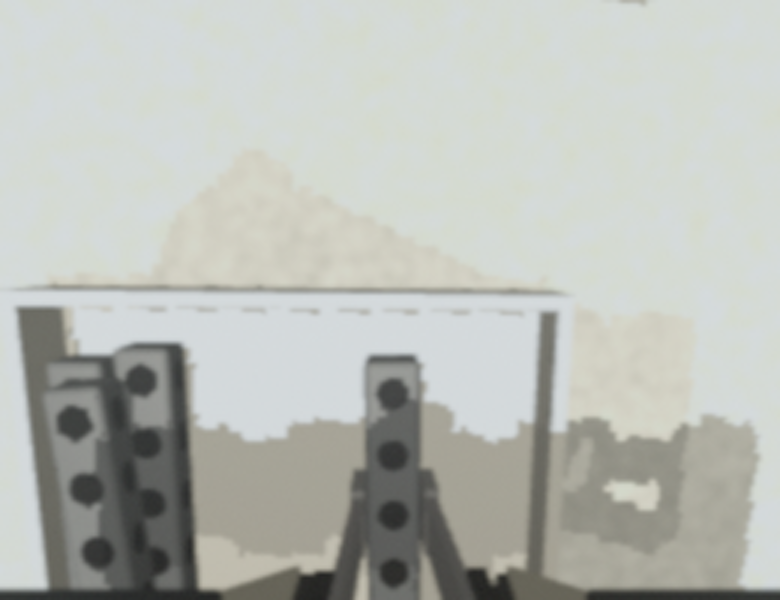

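The beam is in the free half at (392,360–590), clear of the walls and of the fastened beams. The floor contact is felt at the same height as at the pick (97.3). Releasing it.

Request:
carry_out(rows=[[0,0,0,0],[0,0,0,0],[0,0,0,0],[0,0,0,0],[0,0,0,0]], hand=45.5)

```text
time: 12.2
tool_pos: [603.1, -104.8, 97.2]
tcp_rot: [1.541, 1.565, 0.104]
contact_force: [0.2, -0.7, -1.0]
grip_width: 45.3
```

Request:
carry_out(rows=[[0,0,3,0],[0,0,8,0],[0,0,18,0],[0,0,35,0],[0,0,60,0],[0,0,85,0],[0,0,105,0],[0,0,118,0],[0,0,120,0],[0,0,120,0]])

```text
time: 13.03
tool_pos: [603.5, -104.9, 218.7]
tcp_rot: [1.402, 1.563, -0.035]
contact_force: [-0.4, 0.6, -1.6]
grip_width: 45.7
```

Run:
```python
from h import *
o=get_obs(); im=capture("wrist"); np.savez("w8.npz",im=im,p=o["tool_pos"],r=o["tcp_rot"]); print({k:np.round(o[k],3) for k in("time","tool_pos","contact_force","moment","grip_width")})
save(im[40:240,190:450],"w8.png",3)
```

```text
{'time': np.float64(13.033), 'tool_pos': array([ 603.494, -104.919,  218.68 ]), 'contact_force': array([-0.396,  0.578, -1.623]), 'moment': array([0.013, 0.073, 0.   ]), 'grip_width': np.float64(45.728)}
```

View pics/w8.png

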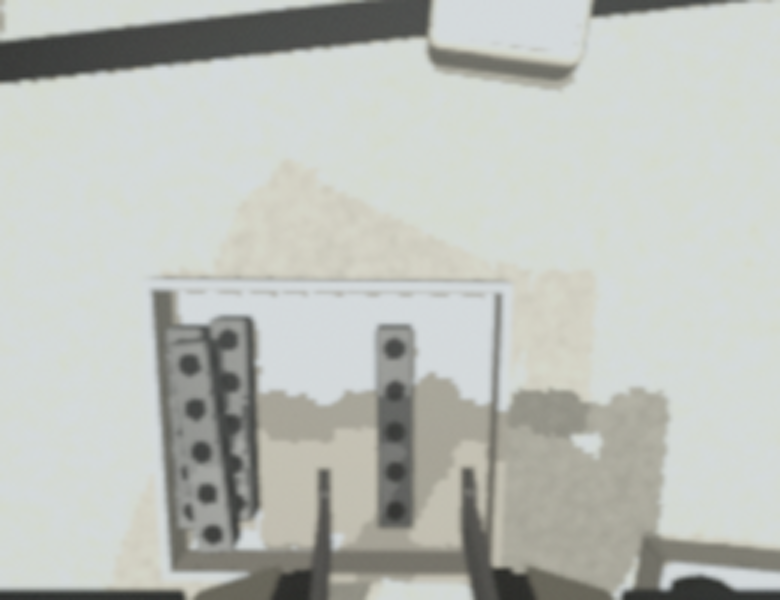

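The beam lies flat in the free half of the tray at (394,325–525), and the tips at (324,470) and (468,470) are clear of it. I have now viewed 12 pictures, so the rest will be checked numerically. The tips sit at the same picture place as before the pick, so the tongs have not slipped in the grip. Next, back over the stand.

Request:
carry_out(rows=[[-5,3,0,0],[-18,10,0,0.5],[-38,21,0,1],[-62,35,0,1],[-87,49,0,1],[-112,63,0,1],[-135,76,0,1],[-152,86,0,1],[-162,91,0,1],[-165.5,93,0,1],[-166,93.3,0,1],[-166,93.3,0,1],[-166,93.3,0,1],[-166,93.3,0,1]])

```text
time: 14.25
tool_pos: [437.6, -11.9, 217.0]
tcp_rot: [1.513, 1.565, 0.092]
contact_force: [-0.7, -0.7, -0.5]
grip_width: 45.1
```

Run:
```python
from h import *
o=get_obs(); M=R.from_euler("xyz",o["tcp_rot"]).as_matrix(); im=capture("wrist"); np.savez("w9.npz",im=im,p=o["tool_pos"],r=o["tcp_rot"])
print({k:np.round(o[k],2) for k in("time","tool_pos","contact_force","grip_width")}, "yaw",np.degrees(np.arctan2(-M[1,2],-M[0,2]))-90)
```

```text
{'time': np.float64(14.25), 'tool_pos': array([437.64, -11.91, 217.04]), 'contact_force': array([-0.73, -0.72, -0.45]), 'grip_width': np.float64(45.07)} yaw 8.60301699380858
```

Pose matches the pick-up pose to within 0.5 mm. Lowering, slow at the end.

Request:
carry_out(rows=[[0,0.3,-5,0],[0,0.3,-20,0],[0,0.3,-40,0],[0,0.3,-60,0],[0,0.3,-78,0],[0,0.3,-94,0],[0,0.3,-106,0],[0,0.3,-114,0],[0,0.3,-118,0],[0,0.3,-120,0],[0,0.3,-120,0]])

```text
time: 15.22
tool_pos: [437.7, -11.7, 97.0]
tcp_rot: [1.516, 1.565, 0.095]
contact_force: [-0.5, -1.3, -0.4]
grip_width: 46.0
```

Request:
carry_out(rows=[[0,0,-1,0],[0,0,-2,0],[0,0,-3,0],[0,0,-3,0],[0,0,-3,0]])

```text
time: 15.63
tool_pos: [437.8, -11.6, 94.1]
tcp_rot: [1.501, 1.565, 0.08]
contact_force: [1.7, -0.6, -1.2]
grip_width: 45.4
```

Request:
carry_out(rows=[[0,0,-0.5,0],[0,0,-1,0],[0,0,-1,0],[0,0,-1,0]])

```text
time: 15.97
tool_pos: [437.8, -11.6, 93.1]
tcp_rot: [1.503, 1.565, 0.082]
contact_force: [-0.0, 1.1, -0.4]
grip_width: 45.7
```

Request:
carry_out(rows=[[0,0,-0.5,0],[0,0,-1,0],[0,0,-1,0],[0,0,-1,0]])

```text
time: 16.3
tool_pos: [437.7, -11.6, 92.1]
tcp_rot: [1.509, 1.565, 0.088]
contact_force: [0.3, -0.4, -0.3]
grip_width: 45.5
```

Run:
```python
from h import *
for i in range(4):
    o=get_obs(); capture("top"); print(o["tool_pos"].round(2),o["contact_force"].round(2),round(o["grip_width"],1))
```

```text
[437.71 -11.61  92.06] [ 0.28 -0.39 -0.3 ] 45.5
[437.73 -11.62  92.09] [ 0.92 -0.43 -0.87] 45.4
[437.74 -11.63  92.1 ] [ 0.55  0.36 -0.33] 45.7
[437.75 -11.65  92.13] [-0.47 -0.3  -0.79] 46.0
```

Request:
carry_out(rows=[[0,0,-0.5,0],[0,0,-1,0],[0,0,-1,0],[0,0,-1,0]])

```text
time: 16.83
tool_pos: [438.0, -11.6, 91.3]
tcp_rot: [1.504, 1.565, 0.083]
contact_force: [-0.2, 0.6, 2.3]
grip_width: 45.7
```

Run:
```python
from h import *
for i in range(3):
    o=get_obs(); capture("top"); print(o["tool_pos"].round(2),o["contact_force"].round(2),round(o["grip_width"],1))
```

```text
[437.96 -11.58  91.32] [-0.16  0.61  2.31] 45.7
[437.93 -11.56  91.3 ] [-0.76  1.09  2.8 ] 45.4
[437.92 -11.59  91.29] [0.52 0.45 3.12] 45.4
```

Tips are on the pocket floor (force up by about 3 N). Letting go, opening in steps.

Request:
carry_out(rows=[[0,0,0,0],[0,0,0,0],[0,0,0,0]], hand=52)

```text
time: 17.23
tool_pos: [437.8, -11.6, 91.2]
tcp_rot: [1.512, 1.565, 0.092]
contact_force: [-0.0, 1.0, 2.5]
grip_width: 51.5
```

Request:
carry_out(rows=[[0,0,0,0],[0,0,0,0],[0,0,0,0],[0,0,0,0],[0,0,0,0],[0,0,0,0],[0,0,0,0]], hand=91)

```text
time: 17.82
tool_pos: [437.8, -11.6, 91.2]
tcp_rot: [1.508, 1.565, 0.087]
contact_force: [-0.1, 0.6, -0.7]
grip_width: 89.8
```

Request:
carry_out(rows=[[0,0,3,0],[0,0,10,0],[0,0,22,0],[0,0,40,0],[0,0,65,0],[0,0,90,0],[0,0,115,0],[0,0,133,0],[0,0,142,0],[0,0,145,0],[0,0,145,0],[0,0,145,0]])

```text
time: 18.82
tool_pos: [437.2, -11.5, 235.3]
tcp_rot: [1.622, 1.567, 0.201]
contact_force: [-0.4, 0.1, 0.2]
grip_width: 90.8
```

Run:
```python
from h import *
o=get_obs(); im=capture("wrist"); np.savez("w10.npz",im=im,p=o["tool_pos"],r=o["tcp_rot"]); print({k:np.round(o[k],2) for k in("time","tool_pos","contact_force","grip_width")})
im,c=wload("w10.npz"); g=cv2.cvtColor(im,cv2.COLOR_RGB2HSV)
a,c1=wload("w1.npz")
# bow location predicted from first sight, and grey patch correlation there
pts=[[437,-10.5,153],[437,-10.5,5]]; print(proj(c1,pts).round(1).tolist(),proj(c,pts).round(1).tolist())
T=a[185:214,294:346]; r=cv2.matchTemplate(im[140:240,270:370],T,cv2.TM_CCOEFF_NORMED); _,m,_,l=cv2.minMaxLoc(r); print("bow match",m,"at",l[0]+270,l[1]+140,"was 294 185")
T=a[146:180,274:370]; r=cv2.matchTemplate(im[110:240,250:400],T,cv2.TM_CCOEFF_NORMED); _,m,_,l=cv2.minMaxLoc(r); print("stand match",m,"at",l[0]+250,l[1]+110,"was 274 146")
# patch as coarse numbers
print(cv2.resize(cv2.cvtColor(im,cv2.COLOR_RGB2GRAY)[140:224,268:378],(22,14),interpolation=cv2.INTER_AREA))
print(cv2.resize(cv2.cvtColor(a,cv2.COLOR_RGB2GRAY)[140:224,268:378],(22,14),interpolation=cv2.INTER_AREA))
```

```text
{'time': np.float64(18.82), 'tool_pos': array([437.24, -11.5 , 235.28]), 'contact_force': array([-0.44,  0.06,  0.23]), 'grip_width': np.float64(90.81)}
[[319.6, 201.7], [321.2, 172.7]] [[322.3, 206.6], [322.9, 176.4]]
bow match 0.9722281694412231 at 290 189 was 294 185
stand match 0.9401603937149048 at 275 150 was 274 146
[[209 208 205 206 207 207 206 206 207 207 208 208 206 209 205 206 207 206
  206 208 209 210]
 [208 206 203 205 206 207 205 207 205 205 205 205 202 203 204 206 204 206
  204 207 209 208]
 [204 202 186 161 161 161 162 163 160 158 158 158 158 157 157 157 154 154
  155 172 209 208]
 [207 208 184 154 153 153 153 153 153 153 152 152 151 152 152 152 152 152
  152 173 208 208]
 [208 207 182 134 103  95  95  95  95  95  95  92  86  90  93  93  93  97
  139 178 208 202]
 [206 206 150 100  90  98  97 119 125 125 117  94  93  93 117 125 125 121
  134 147 172 159]
 [207 208 152  97  73  88 112 118 111 114 118 117 100  96  86  99 116  77
  100 125 145 145]
 [213 214 168 106  71  67 105 105 102 101  99 101  93  87  61  94 101  74
  103 145 165 164]
 [213 214 178 114  76  66  76  
[... 1130 characters left out ...]
1 109 100  97  79  79  95  82
  100 140 148 146]
 [213 214 167  95  72  70  78  82  81  80  79  78  77  79  70  66  75  81
  114 157 166 165]
 [213 214 178 109  77  74  81  81  78  78  78  79  84  89  85  69  89  97
  114 157 166 165]
 [214 214 190 130 128 117 112 117 117 118 118 118 118 117 104 117 143 147
  154 162 167 166]
 [212 214 197 165 168 144 111 117 116 116 116 116 116 116 110 159 162 165
  166 167 166 167]
 [208 207 190 155 162 150 112 117 117 117 118 118 118 119 120 161 165 166
  166 166 165 168]
 [149 173 190 166 161 160 177 178 178 154 142 143 151 163 166 165 165 165
  167 165 165 167]
 [ 61  60  67  82 111 137 164 191 153 145 142 160 175 168 168 168 167 164
  166 166 164 168]]
```

Run:
```python
from h import *
t2=capture("top"); np.save("top2.npy",t2); t1=np.load("top.npy")
for f,(y0,y1) in(("w1.npz",(191,212)),("w10.npz",(196,216))):
    im,c=wload(f); g=cv2.GaussianBlur(cv2.cvtColor(im,cv2.COLOR_RGB2GRAY),(3,3),0)
    m=((g>105)&(g<124)).astype(np.uint8); m[:186]=0; m[222:]=0; m[:,:285]=0; m[:,360:]=0
    m=cv2.morphologyEx(m,cv2.MORPH_OPEN,np.ones((5,5))); n,l,s,ce=cv2.connectedComponentsWithStats(m); k=1+s[1:,4].argmax()
    q=cv2.minAreaRect(np.argwhere(l==k)[:,::-1].astype(np.float32)); b=cv2.boxPoints(q); print(f,s[k],b.round(1).tolist())
    w=ray(c,b,153); print(w.round(1).tolist(),w.mean(0).round(1),"sides",[np.linalg.norm(w[i]-w[(i+1)%4]).round(1) for i in range(4)])
    # relative position of stand in this view: base upper edge corners from rough gray
    for y in (197,200,204,208): print(y,g[y,286:352:2].tolist())
for t in(t1,t2):
    g=cv2.cvtColor(t,cv2.COLOR_RGB2GRAY)[229:252:2,280:322]; print(g)
```

```text
w1.npz [297 193  46  19 770] [[296.5, 194.0], [341.70001220703125, 192.6999969482422], [342.29998779296875, 209.89999389648438], [297.0, 211.1999969482422]]
[[441.7, 10.9, 153.0], [447.6, -29.3, 153.0], [431.6, -32.0, 153.0], [425.5, 9.0, 153.0]] [436.6 -10.4 153. ] sides [np.float64(40.6), np.float64(16.2), np.float64(41.4), np.float64(16.2)]
197 [126, 124, 125, 126, 122, 108, 109, 113, 119, 120, 120, 120, 120, 120, 120, 120, 120, 120, 119, 119, 119, 118, 118, 118, 119, 117, 111, 108, 89, 109, 154, 159, 155]
200 [164, 164, 166, 166, 160, 126, 109, 111, 117, 118, 118, 118, 117, 117, 117, 116, 116, 116, 116, 116, 115, 115, 115, 115, 115, 114, 110, 108, 105, 141, 165, 167, 163]
204 [166, 167, 167, 167, 161, 130, 108, 109, 115, 117, 117, 117, 117, 117, 117, 117, 117, 117, 117, 117, 117, 118, 118, 118, 118, 117, 111, 109, 121, 159, 167, 164, 161]
208 [165, 167, 167, 168, 166, 140, 110, 111, 116, 117, 117, 117, 117, 117, 117, 117, 117, 117, 117, 117, 117, 117, 117, 117, 116, 116, 111, 110, 122, 158, 164, 165, 166]
w10.npz [293 198  46  18 786] [[293.0, 198.0], [338.0, 198.0], [338.0, 215.
[... 4360 characters left out ...]
 [107 107 109 109 110 110 110 111 112 112 113 114 115 115 116 118 118 119
  120 121 122 124 125 126 126 128 129 131 130 132 132 133 133 134 135 135
  129  42  31  86 135 133]
 [104 103 104 106 105 105 106 107 107 107 108 108 109 108 110 110 111 112
  113 113 113 114 116 117 118 119 120 121 121 123 124 124 126 127 129 129
   90  30  72 102 135 131]
 [100 101 100 101 102 101 103 102 103 104 104 104 105 105 106 107 107 107
  107 109 108 109 111 109 111 112 112 113 113 114 116 116 117 118 120 116
   66  28  83 122 126 126]
 [ 95  96  97  96  97  99  99  99  99 101 101 101 102 101 103 104 103 103
  104 105 105 105 106 107 107 107 107 108 109 108 109 110 110 111 113  93
   58  39  96 121 118 117]]
```

The stand has not moved and the tongs stand free at the same height and heading. But the bow is 6 mm towards +y of its first place, because the tips spread unevenly on release. It fits inside the pocket's 8.5 mm play. I'll nudge it back to centre with the fingers closed only to the relaxed width, so nothing is squeezed.

Request:
carry_out(rows=[[0,1,-10,0],[0,1,-30,0],[0,1,-55,0],[0,1,-80,0],[0,1,-105,0],[0,1,-125,0],[0,1,-138,0],[0,1,-142,0],[0,1,-143,0],[0,1,-143,0]], hand=91)

```text
time: 19.75
tool_pos: [437.2, -10.5, 92.0]
tcp_rot: [1.803, 1.568, 0.383]
contact_force: [0.5, 0.3, -0.2]
grip_width: 91.1
```

Request:
carry_out(rows=[[0,0,0,0],[0,0,0,0],[0,0,0,0]], hand=68)

```text
time: 20.0
tool_pos: [437.7, -10.6, 92.7]
tcp_rot: [1.609, 1.566, 0.189]
contact_force: [-0.6, -0.2, -0.2]
grip_width: 75.3
```

Request:
carry_out(rows=[[0,0,0,0],[0,0,0,0]], hand=64)

```text
time: 20.17
tool_pos: [438.0, -10.6, 93.1]
tcp_rot: [1.555, 1.565, 0.134]
contact_force: [0.7, -0.1, 0.4]
grip_width: 65.2
```

Request:
carry_out(rows=[[0,0,0,0],[0,0,0,0]], hand=60)

```text
time: 20.33
tool_pos: [438.1, -10.5, 93.4]
tcp_rot: [1.541, 1.565, 0.121]
contact_force: [0.0, 0.7, 0.3]
grip_width: 60.7
```

Request:
carry_out(rows=[[0,0,0,0],[0,0,0,0],[0,0,0,0]], hand=57)

```text
time: 20.58
tool_pos: [438.1, -10.5, 93.4]
tcp_rot: [1.558, 1.565, 0.137]
contact_force: [0.3, 0.4, 0.1]
grip_width: 57.0
```

Request:
carry_out(rows=[[0,0,0,0],[0,0,0,0],[0,0,0,0],[0,0,0,0],[0,0,0,0],[0,0,0,0]], hand=91)

```text
time: 21.08
tool_pos: [438.1, -10.5, 93.4]
tcp_rot: [1.55, 1.565, 0.129]
contact_force: [0.2, 0.7, 0.5]
grip_width: 89.3
```

Request:
carry_out(rows=[[0,0,3,0],[0,0,10,0],[0,0,22,0],[0,0,40,0],[0,0,65,0],[0,0,90,0],[0,0,115,0],[0,0,133,0],[0,0,142,0],[0,0,143,0],[0,0,143,0]])

```text
time: 22.0
tool_pos: [437.9, -10.5, 236.3]
tcp_rot: [1.528, 1.565, 0.107]
contact_force: [0.6, 0.5, -0.4]
grip_width: 91.0
```

Run:
```python
from h import *
o=get_obs(); im=capture("wrist"); np.savez("w11.npz",im=im,p=o["tool_pos"],r=o["tcp_rot"]); print({k:np.round(o[k],2) for k in("time","tool_pos","contact_force","grip_width")})
im,c=wload("w11.npz"); g=cv2.GaussianBlur(cv2.cvtColor(im,cv2.COLOR_RGB2GRAY),(3,3),0)
m=((g>105)&(g<124)).astype(np.uint8); m[:186]=0; m[222:]=0; m[:,:285]=0; m[:,360:]=0
m=cv2.morphologyEx(m,cv2.MORPH_OPEN,np.ones((5,5))); n,l,s,ce=cv2.connectedComponentsWithStats(m); k=1+s[1:,4].argmax()
b=cv2.boxPoints(cv2.minAreaRect(np.argwhere(l==k)[:,::-1].astype(np.float32))); w=ray(c,b,153); print(s[k],w.round(1).tolist(),w.mean(0).round(1))
```

```text
{'time': np.float64(22.0), 'tool_pos': array([437.93, -10.49, 236.32]), 'contact_force': array([ 0.59,  0.52, -0.36]), 'grip_width': np.float64(91.03)}
[294 199  46  17 758] [[440.9, 16.9, 153.0], [446.9, -23.4, 153.0], [431.8, -25.9, 153.0], [425.7, 15.0, 153.0]] [436.3  -4.3 153. ]
```

The bow returned to the same spot, so the tongs rock rather than slide. I'll check whether they are upright (slid) or leaning, from row profiles of the arms in the pocket.

Run:
```python
from h import *
for f,rows in(("w1.npz",range(166,196,3)),("w11.npz",range(170,202,3))):
    im,c=wload(f); g=cv2.cvtColor(im,cv2.COLOR_RGB2GRAY); print(f,proj(c,[[437+x*0,-10.5+y,z] for x,y,z in((0,-30.5,4),(0,30.5,4),(0,-30.5,58),(0,30.5,58))]).round(0).tolist())
    for r in rows: print(r,' '.join('%3d'%v for v in g[r,280:360:2]))
```

```text
w1.npz [[342.0, 175.0], [300.0, 170.0], [345.0, 183.0], [296.0, 178.0]]
166 156 144 125  84  81  81  80  80  80  80  81  83  84  83  85  86  85  90  94  94  94  99  93  83  82  82  85  92  97 114 123 122 123 128 132 133 137 142 143 145
169 140 117 132 132 139 145 145 137 137 138 139 150 152 151 151 152 153 153 154 153 154 153 126  99  99  99  99 100 100 127 137 139 143 139 160 157 132 109 136 151
172 132  99  98  84  78  79  96  97  98  96  98 100 101 101  99 104 120 102 100  99 102 110  97  98  97  98  97  98  99  99  98  89  92  91 100  99  80  77 131 142
175 145  99  98  82  69  72  92  97  96  89  95  98  97  99  99  98  97  97  98  98  99  99  98  98  98  98  99  97  98  99  94  85  91  91  96  98  79  75 121 127
178 154  99  98  87  69  73 115 129 101  83 109 126 127 124 127 127 124 123 125 121 120 122 120 118 117 100  98  97  98  96  82  58  63  91 112 112  82  70  89  98
181 160 104  99  87  71  71 104 101  59  62  91  99 104 105 104  98  98 102 107 101  98  97  98 104  97  96  97  97  97  90  69  51  64  90  92  93  77  70  89  99
184 160 119 102  89  71  69  79  84  59  59 
[... 1788 characters left out ...]
  61  52  61  76  77  78  77  76  71  69  86
191 173 149 119 118 115  80  67  56  62  82  77  72  72  73  73  72  71  73  71  73  72  70  70  70  72  71  70  76  83  65  53  58  71  71  71  71  73  72  71  87
194 173 148 121 117 114  81  69  59  64  83  81  75  73  72  70  72  71  70  71  71  71  71  70  71  72  75  75  83  84  68  52  57  70  73  70  72  72  72  72  89
197 192 153 121 117 115  99  94  91  91  89  87  88  86  83  82  82  81  84  83  82  82  82  83  84  88  89  90  91  91  93  75  64  86  89  89  97 106 106 106 115
200 195 160 129 119 121 125 121 105 108 113 117 118 118 118 117 119 118 118 118 118 118 118 118 118 119 119 118 115 110 105  72  90 117 118 121 122 122 121 121 122
```

Low down, the arms have shifted by about the same 6 mm as the bow. So the tongs stand upright on the floor, only off-centre within the pocket's play, which satisfies the task. Handing in.

```bash
python3 -c "
from h import *
print(close_job())"
```

```text
the job is handed in; nothing more can be done
None
```

The job is handed in at about 22 s. The beam is in the free half of the beam tray and the tongs are standing back in their stand.

**What I did:** I took the smaller tongs from the stand and picked the beam out of the tub with them. I lowered it until it touched the tray floor, at the same height as the pick, and opened the tongs there. I then put the tongs back and let go.

**Last checks:**
- **Beam:** the picture after release shows it lying flat in the free half, clear of the walls and the fastened beams.
- **Tub:** the wheel and angle had not moved when the beam was lifted. I did not picture the tub again after that.
- **Robot:** the gripper is open, well above the stand and touching nothing. The highest force I saw was about 5 N.
- **Tongs, not exactly as wished:** they stand about 6 mm off-centre along the stand's y. Opening them on the floor moved them. One gentle nudge with the fingers did not re-centre them.
- **Upright or leaning:** I judged this from pixel values because the 12 pictures were used up. Bow and lower arms had shifted by about the same amount, so they look upright on the pocket floor and within its 8.5 mm play.

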